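Mark a link on the bench marking machine

TASK

On the bench marking machine, raise the side lever fully to lift the marking head, then lay the aluminium link with the round eye flat on the bed between the rails, plain end under the head and up against the back stop, eye sticking out to the front, and let go of it. Then lower the lever fully and, only once the head is down, press the start button fully in and release it. Leave the flat bar, can, carton and parts bin where they are.

Things in the scene. Friction and masses are not known exactly. Their poses are not given: they have to be found in the camera images.
- marker: Grey bench marking machine, fixed, 280 x 180 x 300 mm high. Origin: centre of the underside of its base plate, on the table; x points from its open front to the column at its back, y to its left, z up. A steel bed 64 mm wide, top 45 mm above the table, runs from x = -130 to 50 mm along y = 0. The column (80 mm wide) stands at x = 65 to 125 mm.
- housing (a point): Middle of the lower front edge of the fixed head housing over the bed, at machine x = -48 mm, 120 mm above the table. The housing is 100 mm wide (y), 113 mm deep, 130 mm high. Below it the moving head (50 mm square, machine x = -35 to 15 mm) carries a stylus whose tip is 16 mm above the bed with the lever fully down, 46 mm fully up. Axes as the machine's.
- nest (a point): Fixed point of the bed: bed top, centre line, at the front face of the 12 mm high back stop (machine x = 35 mm). Two rails 8 mm high on the bed run from 110 mm in front of this face back to it, with 42 mm between them (21 mm each side of the centre line). Axes as the machine's.
- lever_pivot (a point): Pivot of the lift lever, on the machine's right (-y) side, 190 mm above the table, at machine x = -10, y = -62 mm. The lever swings about the machine's x axis. Axes as the machine's.
- lever_knob (a point): Centre of the black ball knob (28 mm diameter) at the end of the lift lever's 12 mm steel rod, 100 mm from the pivot; the lever sticks out to the machine's right (-y).
- lift_lever (a joint): Lift lever angle, rad: 0 = fully down (lever points 0.6 rad below level, head down), 1.2 = fully up (0.6 rad above level, head 30 mm higher). It is moved by about 2 N at the knob and stays where it is left. Starts down or up to a third raised.
- link: Loose aluminium link lying flat, 0.18 to 0.33 kg, 203 mm long: straight shank 30 mm wide, 14 mm thick, a round eye 50 mm in diameter (dark hole) at its -x end, a plain square end at its +x end. Origin on the underside; plain end at x = 105 mm, eye's centre at x = -73 mm. Pinched across the shank near x = -35 mm the gripper clears the housing. Home: origin at machine x = -70 mm.
- link_end (a point): Middle of the plain end of the link, on its underside. Axes as the link's. When the link is home it lies at nest.
- start_button_top (a point): Centre of the top face of the black start button (38 mm diameter), on a grey control box 90 x 90 x 45 mm fixed on the table; 67 mm above the table when out; pressed straight down.
- start_button (a joint): Travel of the start button, m: 0 = out, 0.006 = fully pressed (about 5 N); it springs back.
- control_box: The fixed grey control box, 90 x 90 x 45 mm, with the start button on top. Origin: centre of its underside.
- flat_bar: Bystander: plain aluminium bar 130 x 32 x 14 mm, no eye, lying 30 to 46 mm beside the link (on its +y side), roughly parallel to it. Origin: centre of the underside, x along it.
- can: Bystander: upright steel can, 66 mm diameter, 150 mm high. Origin: centre of the underside.
- carton: Bystander: cardboard carton 100 x 80 x 65 mm. Origin: centre of the underside.
- bin: Bystander: open beige parts bin 90 x 120 x 40 mm high, on the table in front of the machine. Origin: centre of the underside.
Not all that is in view belongs to the job. Leave any turquoise look-alike of the link alone.

How it is judged:
On the way, in this order (a step that is already met when the one before it is completed fails the run):
1. the lever is fully raised (value of joint lift_lever above 1.05 rad), for 0.2 s.
2. the link lies home on the bed, let go, with the lever still raised (x of link_end in the frame of nest between -0.008 and 0.004 m and y of link_end in the frame of nest between -0.009 and 0.009 m and z of link_end in the frame of nest below 0.005 m and angle between link's own z axis and vertical below 0.06 rad and angle between the x axis of link and the x axis of marker, either way round below 0.12 rad and contact force between the fingers and link below 0.1 N and value of joint lift_lever above 1.05 rad), for 0.2 s.
3. the lever is fully lowered over the link (x of link_end in the frame of nest between -0.008 and 0.004 m and y of link_end in the frame of nest between -0.009 and 0.009 m and z of link_end in the frame of nest below 0.005 m and angle between link's own z axis and vertical below 0.06 rad and angle between the x axis of link and the x axis of marker, either way round below 0.12 rad and value of joint lift_lever below 0.12 rad), for 0.2 s.
4. the start button is pressed fully in (all of step 3 and value of joint start_button above 0.005 m), for 0.05 s.
At the end, for the whole second after the job is handed in: The link rests flat on the bed, let go, its plain end within 8 mm of the back stop and 9 mm of the centre line, in line with the machine within 0.12 rad; the lever is down (under 0.12 rad); the start button has sprung back (under 1.5 mm); the bystanders are within 20 mm of where they stood (all of step 3 and contact force between the fingers and link below 0.1 N and value of joint start_button below 0.0015 m and linear speed of link below 0.01 m/s and distance of each of flat_bar, can, carton, bin from where it was at the start of the episode below 0.02 m); the robot touches nothing.
It fails at once if the flat bar is moved (over 20 mm) (distance of flat_bar from where it was at the start of the episode above 0.02 m).
It fails at once if the can is moved (over 20 mm) (distance of can from where it was at the start of the episode above 0.02 m).
It fails at once if the carton is moved (over 20 mm) (distance of carton from where it was at the start of the episode above 0.02 m).
It fails at once if the parts bin is moved (over 20 mm) (distance of bin from where it was at the start of the episode above 0.02 m).
It fails at once if the start button is pressed while the head is not down (value of joint start_button above 0.003 m and value of joint lift_lever above 0.25 rad).
It also fails if it takes over 72 s, if anything falls off the work surface, if the arm or the gripper's body presses on something with over 40 N, if the wrist force passes 120 N, or if a joint passes its speed limit or range.

ROBOT

A 6-joint arm with a two-finger parallel gripper is mounted at the origin on the work surface. World frame = base frame: x ahead of the robot, y to its left, z up, the work surface at z = 0. Lengths are in m, angles in rad, forces in N, time in s.
With the tool pointing down it reaches from about 0.3 to 0.875 m from the base axis. Payload 6.4 kg.
Tool frame: the origin (TCP) lies midway between the tips of the shut fingers; the grasp point (between the pads) lies 19 mm behind it (grasp_offset is the distance from the TCP to the grasp point, in m); z points along the fingers, y is the line along which they close (so a half turn about z gives the same grasp; the last joint's range is limited). The gripper opens to 88 mm and grips with 3 to 60 N. Pads are 18 mm wide; open, the fingers measure 123 mm over their backs; the gripper's body (75 mm by 187 mm) begins 45 mm behind the grasp point.
Start: joints at [-1.455, 0.181, 1.607, -0, 1.354, -0.206], TCP at [0.182, -0.545, 0.239] pointing down, gripper open.
Joint ranges: [-2.99, 2.99], [-0.89, 2.07], [0.3, 2.58], [-1.14, 4.28], [0, 2.63], [-3.12, 3.12]. Speed limits (rad/s): [2.57, 2.57, 3.01, 3.14, 3.14, 3.14].

INTERFACE

Orientations are given as a unit quaternion [w, x, y, z].
In Python, from station import * gives the robot as it stands.
- The arm moves only by the tool carry_out, never from a script. Its argument "increments" is a list of rows, each a list of 2 entries, a list of its own where there are three numbers: the shift along the world's x, y, z in m, then the turn about the world's z in degrees. A call has 1 to 12 rows; each row is the pose to reach, as a shift and turn from the pose commanded when the call began; what a row does not reach only later rows make up. A row lasts 1/8 s, in which the tool goes at most 62.5 mm and 10.7 degrees, less where a joint would pass 70% of its speed; a pose out of reach is approached as far as the arm can. A call with a gripper value outside its range is refused whole. "hand" is the gripper's target within -1 to 1 (fully open at 1, half-way at 0, shut at -1), set as the call begins (left out, the last holds). The fingers move at their own pace and stop on an object; "grip_force" is the grip in N (left out, the last holds). Time passes only in rows, so rows that repeat a pose let the fingers close. It gives the time, the measured TCP pose, the force, the opening and the grip force at its end, in the units of the state.
- state(): the state, without advancing time (a new reading comes with each control period).
- capture(name): name is "scene" or "side" or "wrist"; returns (picture, depth): 400x640x3 uint8, red, green, blue; 400x640 float32, m along the optical axis (not along the pixel's ray), 0 where there is no reading.
- camera_params(name): a dict with "fx", "fy", "cx", "cy" (pixels), "T" (4x4, takes a point from camera to world coordinates); the wrist camera has in their place "hand_eye" (4x4, takes a point from camera to tool coordinates, whose origin is the TCP and whose axes are the flange's). Camera axes: x right, y up, looking along -z (the intrinsics and any distortion apply to the point x, -y, -z); pixel columns grow to the right and rows downward; lengths in m; the calibration is good to about 2 mm. A picture is of the moment at which its call begins: read the wrist's pose just before it. camera_params takes no time and is no camera call.
- job_done(): hands the job in; it is judged then, once.
Trained networks look in the newest picture that a camera, given by its name, has taken for a name from the list of things; names that differ only in an ending like _2 or _b are one class to them, and where a whole thing is asked for, a point or a joint stands for the part that bears it (a point fixed in the world has none). Each returns a list of dicts, best first, with "confidence" (0 to 1); they miss things now and then, are a little off and sometimes report something else, mostly with a low value. They report only what shows in the picture. A call takes as long as a camera call. They do not tell look-alikes from the thing itself.
- regions_of(camera, target): "mask" (400x640 bool, what is visible of it) and "box" ([centre column, centre row, width, height] in pixels, round what is visible of it).
The state is a dict: "time": time; "joints": joint angles; "joint_vel": joint speeds; "joint_efforts": joint torques, N m; "tool_pos": TCP position; "eef_rot": TCP orientation; "ft_force": force on the tool from outside, world axes, zero at the start; "ft_torque": the same for the moment, N m; "opening": finger opening in m; "grip_force": force on a finger pad.
Only numpy, scipy, OpenCV 4.12 (cv2) and the standard library are available. Lean on these libraries where they do the work, as an engineer would, in place of code of your own. Each camera call takes 0.05 s, during which the arm holds its last target. There are 200 camera calls.

## Working session

There is one attempt and no reset: what is moved stays moved. The work goes in short steps, Python scripts to look and compute and a tool call to move; the robot and the scene stay as the last step left them, time stands still between calls to the robot, and variables do not carry over. Pictures are saved under pics/ and viewed, at most 10 in all, crops included, and the job is handed in when it is done.

Besides the shell and the picture viewer there is one more tool, called after ">>>" in YAML: its name, and indented under it one key for each argument. carry_out: Moves the arm, as the interface text tells. Its arguments: {"type":"object","properties":{"increments":{"type":"array"},"hand":{"type":"number"},"grip_force":{"type":"number"}},"required":["increments"]}

```bash
mkdir -p pics; ls
cat > h.py <<'E'
from station import *
import numpy as np, cv2
from scipy.spatial.transform import Rotation as R
def camT(name,s=None):
    p=camera_params(name)
    if 'T' in p: return p,np.array(p['T'])
    s=s or state(); T=np.eye(4); q=s['eef_rot']; T[:3,:3]=R.from_quat([q[1],q[2],q[3],q[0]]).as_matrix(); T[:3,3]=s['tool_pos']
    return p,T@np.array(p['hand_eye'])
def cloud(name,d,s=None):
    p,T=camT(name,s); v,u=np.mgrid[0:400,0:640]
    P=np.stack([(u-p['cx'])/p['fx']*d,-(v-p['cy'])/p['fy']*d,-d],-1)
    return P@T[:3,:3].T+T[:3,3]
E
python3 - <<'E'
from h import *
print(state())
for n in ("scene","side"):
    print({k:np.round(v,3) for k,v in camera_params(n).items()})
    im,d=capture(n); cv2.imwrite(f'pics/{n}0.png',im[:,:,::-1]); C=cloud(n,d)
    np.savez(f'{n}0.npz',im=im,C=C,d=d)
    for t in ["link","marker","lever_knob","start_button_top","control_box","flat_bar","can","carton","bin"]:
        for r in regions_of(n,t)[:3]:
            m=r['mask']&(d>0); print(n,t,round(r['confidence'],2),np.round(r['box']),m.sum(),np.round(np.median(C[m],0),3) if m.any() else '', np.round(np.percentile(C[m],[2,98],axis=0),3).tolist() if m.any() else '')
E
```

```text
pics
{'time': 0.0, 'joints': array([-1.45531382e+00,  1.81501904e-01,  1.60801278e+00,  2.02513876e-05,
        1.35378844e+00, -2.06304569e-01]), 'joint_vel': array([ 0.00123368, -0.00057432, -0.00030829, -0.00076266, -0.00041118,
        0.00146683]), 'joint_efforts': array([-1.90168947e-03, -4.33877885e+01, -3.41850722e+01,  6.98801363e-02,
        3.87626141e-02, -1.14205443e-04]), 'tool_pos': array([ 0.18180805, -0.5449371 ,  0.23782984]), 'eef_rot': array([-8.53904455e-04,  9.87084522e-01,  1.60198049e-01,  4.86998987e-05]), 'ft_force': array([-0.35331392,  0.65387228, -0.05407982]), 'ft_torque': array([ 0.01689262, -0.01574339, -0.01687077]), 'grip_force': 0.0, 'opening': 0.08793194609878306}
{'fx': np.float64(445.293), 'fy': np.float64(445.293), 'cx': np.float64(321.524), 'cy': np.float64(208.395), 'T': array([[ 0.121, -0.652,  0.749,  1.376],
       [ 0.993,  0.077, -0.093, -0.026],
       [ 0.003,  0.755,  0.656,  0.952],
       [ 0.   ,  0.   ,  0.   ,  1.   ]])}
scene link 0.88 [394. 183.  50.  28.] 509 [0.196 0.376 0.012] [[0.121, 0.287, -0.002], [0.256, 0.465, 0.017]]
s
[... 2175 characters left out ...]
 0.011], [0.504, -0.269, 0.069]]
side flat_bar 0.53 [405. 231.  14.  30.] 110 [ 0.615 -0.179  0.171] [[0.599, -0.209, 0.156], [0.627, -0.111, 0.194]]
side flat_bar 0.51 [312. 173.  21.  11.] 177 [0.497 0.354 0.011] [[0.45, 0.333, -0.003], [0.539, 0.386, 0.019]]
side can 0.79 [448. 288.  31.  43.] 825 [ 0.66  -0.377  0.11 ] [[0.642, -0.397, -0.001], [0.722, -0.337, 0.154]]
side carton 0.95 [348. 159.  29.  31.] 621 [0.665 0.326 0.058] [[0.623, 0.303, 0.0], [0.723, 0.389, 0.07]]
side carton 0.28 [381. 301.   5.  10.] 84 [ 0.458 -0.315  0.066] [[0.443, -0.33, 0.06], [0.473, -0.298, 0.073]]
side bin 0.55 [328. 236.  25.  26.] 145 [0.425 0.032 0.03 ] [[0.224, -0.41, 0.003], [0.446, 0.077, 0.621]]
```

View pics/scene0.png

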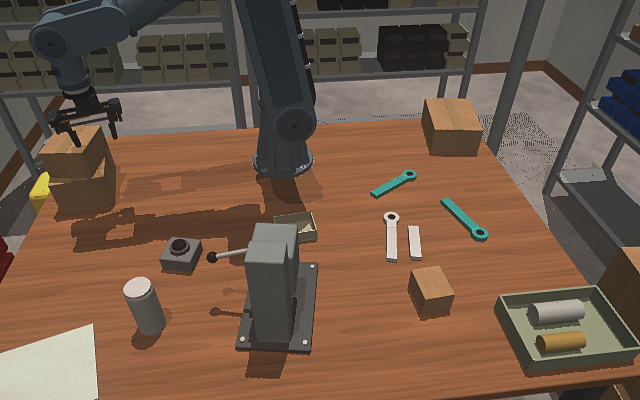

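View pics/side0.png

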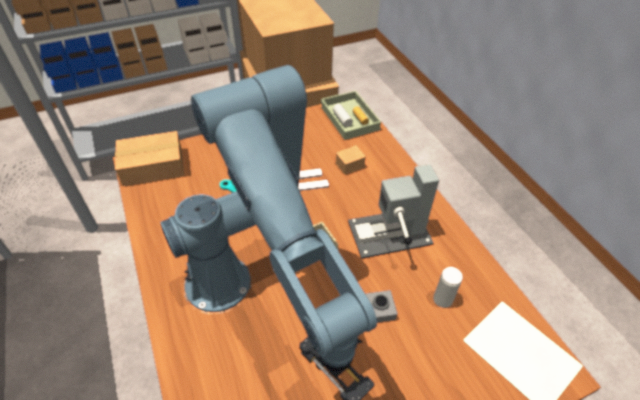

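The scene view shows the machine at about (275,290) with its lever to the left. The white link is at (391,236) with its eye towards the robot, the flat bar at (414,243), and two turquoise look-alikes. Next I'll fit the poses.

```bash
cat > fit.py <<'E'
from h import *
S={n:np.load(f'{n}0.npz') for n in ("scene","side")}
def rect(P): 
    (c,s,a)=cv2.minAreaRect((P[:,:2]*1000).astype(np.float32)); return np.round(c,1),np.round(s,1),round(a,1),len(P)
for n,D in S.items():
    C=D['C']; ok=D['d']>0
    box=ok&(C[...,0]>.38)&(C[...,0]<.9)&(C[...,1]>-.25)&(C[...,1]<.15)
    for nm,lo,hi in (("coltop",.294,.31),("house",.243,.257),("plate",.006,.03),("bed",.04,.05)):
        P=C[box&(C[...,2]>lo)&(C[...,2]<hi)]
        if len(P)>20:
            print(n,nm,rect(P),np.round(np.percentile(P,[2,50,98],axis=0),3).tolist())
    P=C[box&(C[...,1]<-.1)&(C[...,2]>.12)&(C[...,2]<.24)]
    print(n,'lever',len(P),np.round(P[np.argsort(P[:,1])[::25]],3).tolist())
    P=C[ok&(C[...,0]>.4)&(C[...,0]<.54)&(C[...,1]>-.39)&(C[...,1]<-.24)&(C[...,2]>.058)&(C[...,2]<.075)]
    print(n,'button',rect(P),np.round(P.mean(0),3))
    P=C[ok&(C[...,0]>.3)&(C[...,0]<.6)&(C[...,1]>.25)&(C[...,1]<.42)&(C[...,2]>.008)&(C[...,2]<.02)]
    l=(P[:,1]<.33+(P[:,0]-.45)*0)  # rough split
    k=cv2.kmeans((P[:,:2]*[0.3,1]).astype(np.float32),2,None,(3,50,1e-5),5,0)[1].ravel()
    for i in (0,1): print(n,'bars',rect(P[k==i]),np.round(P[k==i].mean(0),3))
E
python3 fit.py
```

```text
scene coltop (array([748.4, -61.3]), array([80.1, 62.6]), 80.2, 904) [[0.719, -0.1, 0.295], [0.752, -0.061, 0.299], [0.781, -0.022, 0.302]]
scene house (array([694.7, -51.4]), array([ 99.3, 173. ]), 80.0, 1101) [[0.612, -0.094, 0.244], [0.655, -0.04, 0.249], [0.783, 0.005, 0.255]]
scene plate (array([589.2, -20.6]), array([227.5, 446.1]), 69.4, 3098) [[0.431, -0.147, 0.009], [0.715, -0.001, 0.014], [0.8, 0.06, 0.025]]
scene bed (array([595.2,   1.8]), array([ 75.5, 406.5]), 69.6, 107) [[0.428, -0.102, 0.04], [0.775, -0.055, 0.045], [0.783, 0.069, 0.05]]
scene lever 333 [[0.623, -0.209, 0.156], [0.626, -0.202, 0.169], [0.625, -0.196, 0.161], [0.616, -0.191, 0.17], [0.624, -0.185, 0.154], [0.622, -0.173, 0.172], [0.628, -0.161, 0.172], [0.631, -0.149, 0.175], [0.628, -0.139, 0.184], [0.632, -0.126, 0.19], [0.634, -0.114, 0.194], [0.771, -0.104, 0.184], [0.771, -0.102, 0.181], [0.772, -0.1, 0.174]]
scene button (array([ 466.1, -312.1]), array([45.9, 40.1]), 51.6, 143) [ 0.469 -0.312  0.065]
scene bars (array([448.7, 363.3]), array([200.5,  58.5]), 0.2, 381) [0.479 0.36  0.014]
scene bar
[... 671 characters left out ...]
.157], [0.622, -0.203, 0.167], [0.609, -0.192, 0.171], [0.613, -0.169, 0.18], [0.622, -0.147, 0.183], [0.623, -0.124, 0.187], [0.747, -0.107, 0.197], [0.642, -0.106, 0.185], [0.753, -0.105, 0.138], [0.699, -0.104, 0.183], [0.702, -0.103, 0.149], [0.689, -0.103, 0.238], [0.692, -0.102, 0.226], [0.702, -0.102, 0.153], [0.677, -0.102, 0.159], [0.747, -0.101, 0.153], [0.743, -0.101, 0.197], [0.681, -0.1, 0.203], [0.715, -0.1, 0.234]]
side button (array([ 458.8, -314.1]), array([49.9, 48.4]), 87.3, 139) [ 0.458 -0.316  0.064]
side bars (array([492.6, 357.9]), array([41.6, 93.5]), 77.1, 119) [0.494 0.357 0.013]
side bars (array([482.5, 289. ]), array([ 57.7, 132.2]), 81.1, 165) [0.478 0.291 0.013]
```

>>> carry_out:
  increments:
    - [[0.433, 0.345, 0.062], 61.6]
    - [[0.433, 0.345, 0.062], 61.6]
    - [[0.433, 0.345, 0.062], 61.6]
    - [[0.433, 0.345, 0.062], 61.6]
    - [[0.433, 0.345, 0.062], 61.6]
    - [[0.433, 0.345, 0.062], 61.6]
    - [[0.433, 0.345, 0.062], 61.6]
    - [[0.433, 0.345, 0.062], 61.6]
    - [[0.433, 0.345, 0.062], 61.6]
    - [[0.433, 0.345, 0.062], 61.6]
    - [[0.433, 0.345, 0.062], 61.6]
    - [[0.433, 0.345, 0.062], 61.6]
  hand: 0.2

```text
time: 2.5
tool_pos: [0.614, -0.2015, 0.3005]
eef_rot: [-0.0, 0.766, 0.642, -0.0]
ft_force: [-0.1, -0.7, -1.1]
opening: 0.0531
grip_force: 0.0
```

Run:
```python
from h import *
s=state(); print({k:np.round(s[k],3) for k in('time','joints','tool_pos','eef_rot','ft_force','opening')})
im,d=capture('wrist'); C=cloud('wrist',d,s); cv2.imwrite('pics/w1.png',im[:,:,::-1]); np.savez('w1.npz',im=im,C=C,d=d)
for r in regions_of('wrist','lever_knob')[:2]:
    m=r['mask']&(d>0); print(r['confidence'],np.round(r['box']),np.round(C[m].mean(0),3),np.round(np.percentile(C[m],[2,98],axis=0),3).tolist())
im,d=capture('scene'); C=cloud('scene',d)
for r in regions_of('scene','link')[:4]:
    m=r['mask']&(d>0); print(np.round(r['box']),np.round(C[m].mean(0),3))
p,T=camT('wrist'); print(np.round(T,3))
```

```text
{'time': np.float64(2.5), 'joints': array([-0.5  ,  0.297,  1.343, -0.   ,  1.503, -0.325]), 'tool_pos': array([ 0.614, -0.202,  0.301]), 'eef_rot': array([-0.   ,  0.766,  0.642, -0.   ]), 'ft_force': array([-0.062, -0.731, -1.065]), 'opening': np.float64(0.053)}
0.57 [322. 128.  29. 133.] [ 0.622 -0.156  0.177] [[0.604, -0.205, 0.162], [0.635, -0.105, 0.195]]
[388. 236.  10.  50.] [0.451 0.3   0.012]
[394. 184.  47.  27.] [0.201 0.373 0.011]
[464. 218.  46.  46.] [0.41  0.546 0.012]
[[ 0.984  0.168  0.052  0.627]
 [-0.176  0.941  0.291 -0.126]
 [ 0.    -0.295  0.955  0.447]
 [ 0.     0.     0.     1.   ]]
```

View pics/w1.png

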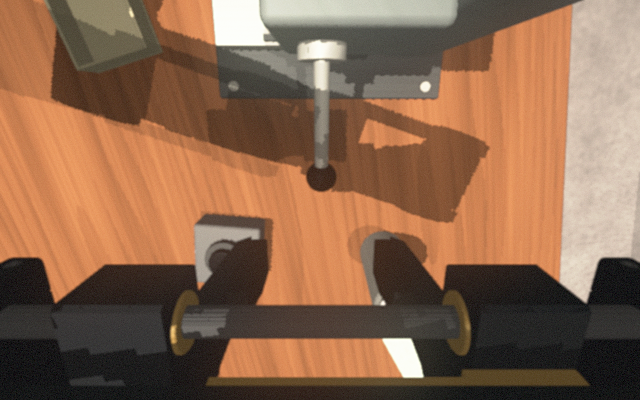

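Run:
```python
from h import *
D=np.load('w1.npz'); C=D['C'];im=D['im']
m=np.zeros((400,640),bool); m[160:195,305:338]=1
m&=(im.max(2)<70)&(C[...,2]>.12)
P=C[m]; v,u=np.nonzero(m)
print(m.sum(),u.min(),u.max(),v.min(),v.max(),P.mean(0),P.min(0),P.max(0))
A=np.c_[2*P,np.ones(len(P))]; 
# fixed-radius sphere fit
from scipy.optimize import least_squares
f=least_squares(lambda c:np.linalg.norm(P-c,axis=1)-.014,P.mean(0)-[0,0,.01],loss='soft_l1',f_scale=.001); print(f.x,f.cost)
for v in range(60,165,15):print(v,C[v,321])
# base plate right edge, z~.012-ish
for a,b in((240,95),(330,95),(430,95),(233,87),(425,87)):print(a,b,C[b,a])
```

```text
495 307 335 165 189 [ 0.61502459 -0.19408634  0.17034793] [ 0.60265599 -0.2062774   0.16218187] [ 0.62730433 -0.12658896  0.4470722 ]
[ 0.61455327 -0.19602123  0.15905429] 0.0003392918930372754
60 [ 0.63107737 -0.10268261  0.19642953]
75 [ 0.62934086 -0.11247375  0.1937432 ]
90 [ 0.62752495 -0.12272285  0.18978438]
105 [ 0.62560384 -0.13355834  0.18641795]
120 [ 0.62357778 -0.14498639  0.18280684]
135 [ 0.62142612 -0.15712815  0.17837509]
150 [ 0.61917356 -0.16982836  0.17496141]
240 95 [ 0.5257101  -0.10794281  0.01541403]
330 95 [ 0.63853216 -0.12807848  0.01362465]
430 95 [ 0.7637272  -0.15042828  0.01544653]
233 87 [ 0.52054231 -0.09732325  0.02005947]
425 87 [ 0.75699885 -0.13952166  0.01956   ]
```

>>> carry_out:
  increments:
    - [[0, 0.003, -0.06], 0]
    - [[0, 0.003, -0.12], 0]
    - [[0, 0.003, -0.16], 0]
    - [[0, 0.003, -0.16], 0]
    - [[0, 0.003, -0.16], 0]

```text
time: 3.32
tool_pos: [0.6159, -0.1984, 0.1429]
eef_rot: [0.001, 0.766, 0.643, 0.001]
ft_force: [0.5, 0.5, 0.4]
opening: 0.0532
grip_force: 0.0
```

>>> carry_out:
  increments:
    - [[0, 0, 0], 0]
    - [[0, 0, 0], 0]
    - [[0, 0, 0], 0]
    - [[0, 0, 0], 0]
    - [[0, 0, 0], 0]
    - [[0, 0, 0], 0]
  hand: -1
  grip_force: 12

```text
time: 4.08
tool_pos: [0.6151, -0.1974, 0.1409]
eef_rot: [0.0, 0.766, 0.643, 0.0]
ft_force: [1.7, 0.9, 3.1]
opening: 0.0268
grip_force: 12.0
```

>>> carry_out:
  increments:
    - [[-0.0005, -0.003, 0.01], 0]
    - [[-0.0008, -0.004, 0.021], 0]
    - [[-0.0009, -0.005, 0.031], 0]
    - [[-0.0008, -0.004, 0.041], 0]
    - [[-0.0004, -0.0025, 0.051], 0]
    - [[0, 0, 0.06], 0]
    - [[0.0005, 0.003, 0.068], 0]
    - [[0.001, 0.006, 0.076], 0]
    - [[0.0019, 0.0107, 0.085], 0]
    - [[0.0019, 0.0107, 0.085], 0]
    - [[0.0019, 0.0107, 0.085], 0]
    - [[0.0019, 0.0107, 0.085], 0]

```text
time: 5.58
tool_pos: [0.6169, -0.1872, 0.2261]
eef_rot: [0.001, 0.766, 0.643, -0.0]
ft_force: [2.1, -3.9, 3.2]
opening: 0.0269
grip_force: 12.0
```

Run:
```python
from h import *
im,d=capture('scene'); C=cloud('scene',d); cv2.imwrite('pics/s2.png',im[150:350,130:450,::-1].repeat(2,0).repeat(2,1)); np.savez('s2.npz',im=im,C=C,d=d)
```

```text
(no output)
```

View pics/s2.png

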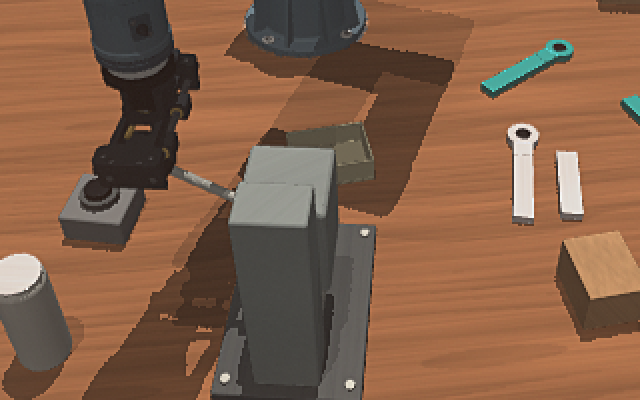

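>>> carry_out:
  increments:
    - [[0, 0, 0], 0]
    - [[0, 0, 0], 0]
    - [[0, 0, 0], 0]
    - [[0, 0, 0.05], 0]
    - [[0, 0, 0.11], 0]
    - [[0, 0, 0.13], 0]
    - [[0, 0, 0.13], 0]
  hand: 0.4

```text
time: 6.5
tool_pos: [0.6172, -0.1869, 0.3569]
eef_rot: [0.001, 0.766, 0.643, 0.001]
ft_force: [0.8, 0.3, -1.5]
opening: 0.0615
grip_force: 0.0
```

>>> carry_out:
  increments:
    - [[-0.198, 0.487, 0], 87]
    - [[-0.198, 0.487, 0], 87]
    - [[-0.198, 0.487, 0], 87]
    - [[-0.198, 0.487, 0], 87]
    - [[-0.198, 0.487, 0], 87]
    - [[-0.198, 0.487, 0], 87]
    - [[-0.198, 0.487, 0], 87]
    - [[-0.198, 0.487, -0.02], 87]
    - [[-0.198, 0.487, -0.08], 87]
    - [[-0.198, 0.487, -0.13], 87]
    - [[-0.198, 0.487, -0.13], 87]
    - [[-0.198, 0.487, -0.13], 87]
  hand: 0

```text
time: 8.0
tool_pos: [0.4192, 0.3, 0.2264]
eef_rot: [-0.0, 0.113, 0.994, -0.0]
ft_force: [1.0, -0.7, 0.2]
opening: 0.0437
grip_force: 0.0
```

```bash
cat > look.py <<'E'
import sys
from h import *
n=sys.argv[1]
s=state(); print({k:np.round(s[k],4) for k in('time','joints','tool_pos','eef_rot','ft_force','opening')})
im,d=capture('wrist'); C=cloud('wrist',d,s); cv2.imwrite(f'pics/{n}.png',im[:,:,::-1]); np.savez(f'{n}.npz',im=im,C=C,d=d)
for t in ('link','flat_bar'):
  for r in regions_of('wrist',t)[:2]:
    m=r['mask']&(d>0); print(t,r['confidence'],np.round(r['box']),np.round(C[m].mean(0),3),np.round(np.percentile(C[m],[2,98],axis=0),3).tolist())
im,d=capture('scene'); C=cloud('scene',d); np.savez(f'{n}s.npz',im=im,C=C,d=d)
m=(C[...,1]<-.11)&(C[...,1]>-.25)&(C[...,0]>.58)&(C[...,0]<.65)&(C[...,2]>.1)
print('lever pts',np.round(C[m][np.argsort(C[m][:,1])][::30],3).tolist())
E
python3 look.py w2
```

```text
{'time': np.float64(8.0), 'joints': array([ 3.9070e-01,  5.9000e-02,  1.7677e+00, -1.0000e-04,  1.3151e+00,
       -9.5340e-01]), 'tool_pos': array([0.4192, 0.3   , 0.2264]), 'eef_rot': array([-1.000e-04,  1.131e-01,  9.936e-01, -1.000e-04]), 'ft_force': array([ 0.9752, -0.6543,  0.177 ]), 'opening': np.float64(0.0437)}
link 0.93 [333. 177.  41. 172.] [0.428 0.307 0.015] [[0.348, 0.275, 0.013], [0.534, 0.341, 0.016]]
link 0.66 [543.  89. 100. 176.] [0.393 0.545 0.014] [[0.305, 0.508, 0.004], [0.485, 0.589, 0.016]]
flat_bar 0.67 [387. 194.  36.  97.] [0.466 0.367 0.014] [[0.415, 0.344, 0.003], [0.521, 0.389, 0.016]]
lever pts [[0.625, -0.199, 0.241], [0.617, -0.191, 0.254], [0.627, -0.186, 0.253], [0.617, -0.18, 0.25], [0.622, -0.174, 0.245], [0.622, -0.165, 0.234], [0.627, -0.154, 0.228], [0.633, -0.142, 0.216], [0.63, -0.131, 0.212], [0.629, -0.12, 0.206]]
```

View pics/w2.png

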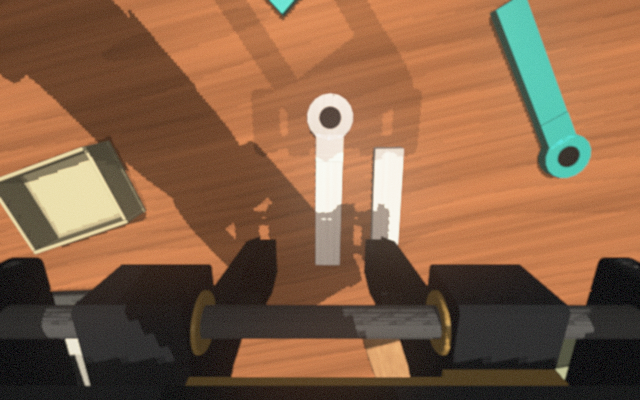

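Run:
```python
from h import *
D=np.load('w2.npz'); C=D['C'];im=D['im']
m=(C[...,2]>.009)&(C[...,2]<.022)&(C[...,1]<.345-.2*(C[...,0]-.45))&(C[...,1]>.24)&(C[...,0]>.32)&(C[...,0]<.57)
m[:,:290]=0;m[:,370:]=0; m[268:]=0
P=C[m]; x=P[:,0]
# shank axis: midline of min/max y per x bin
xs=np.arange(.40,.53,.008);mid=[];w=[]
for a in xs:
    q=P[abs(x-a)<.003][:,1]; mid.append((q.min()+q.max())/2 if len(q) else np.nan); w.append(np.ptp(q) if len(q) else np.nan)
print(np.c_[xs,mid,w].round(4).tolist()); ok=~np.isnan(mid)
k=np.polyfit(xs[ok],np.array(mid)[ok],1); print('slope deg',np.degrees(np.arctan(k[0])),np.polyval(k,.43))
print('x range',x.min(),x.max(),np.median(P[:,2]))
u,v=330,117; dark=im[100:135,312:348].max(2)<90; vv,uu=np.nonzero(dark); print('hole px',uu.mean()+312,vv.mean()+100)
# ray to z=.014
s=state();p,T=camT('wrist',s)
for (a,b) in ((uu.mean()+312,vv.mean()+100),(329,265)):
    r=T[:3,:3]@[(a-p['cx'])/p['fx'],-(b-p['cy'])/p['fy'],-1]; t=(.014-T[2,3])/r[2]; print(T[:3,3]+t*r)
fb=(C[...,2]>.009)&(C[...,2]<.022)&(C[...,1]>.345)&(C[...,1]<.42)&(C[...,0]<.55); Q=C[fb]; print('bar min y near x .42-.45',Q[(Q[:,0]>.415)&(Q[:,0]<.45)][:,1].min())
```

```text
[[0.4, 0.3138, 0.0305], [0.408, 0.3119, 0.0309], [0.416, 0.3103, 0.0311], [0.424, 0.3084, 0.0312], [0.432, 0.306, 0.0303], [0.44, 0.3042, 0.0305], [0.448, 0.3025, 0.0305], [0.456, 0.3007, 0.0306], [0.464, 0.2989, 0.0311], [0.472, 0.2966, 0.03], [0.48, 0.2948, 0.0304], [0.488, 0.2929, 0.03], [0.496, 0.2913, 0.0305], [0.504, 0.2893, 0.0306], [0.512, 0.2869, 0.0297], [0.52, 0.2853, 0.0299], [0.528, 0.2833, 0.03]]
slope deg -13.401660970852857 0.3067577523943233
x range 0.3427040835917676 0.5432238179595441 0.014572046662687771
hole px 329.49377593361 117.02904564315352
[0.36963336 0.3223164  0.014     ]
[0.54526347 0.28246619 0.014     ]
bar min y near x .42-.45 0.3550907021246509
```

>>> carry_out:
  increments:
    - [[-0.014, 0.013, -0.05], -0.4]
    - [[-0.014, 0.013, -0.11], -0.4]
    - [[-0.014, 0.013, -0.16], -0.4]
    - [[-0.014, 0.013, -0.2], -0.4]
    - [[-0.014, 0.013, -0.222], -0.4]
    - [[-0.014, 0.013, -0.222], -0.4]
    - [[-0.014, 0.013, -0.222], -0.4]

```text
time: 9.07
tool_pos: [0.4063, 0.3137, 0.0053]
eef_rot: [0.001, 0.117, 0.993, 0.001]
ft_force: [0.2, -0.1, 0.2]
opening: 0.0442
grip_force: 0.0
```

>>> carry_out:
  increments:
    - [[0, 0, 0], 0]
    - [[0, 0, 0], 0]
    - [[0, 0, 0], 0]
    - [[0, 0, 0], 0]
    - [[0, 0, 0], 0]
  hand: -1
  grip_force: 40

```text
time: 9.7
tool_pos: [0.4058, 0.3136, 0.0051]
eef_rot: [0.001, 0.116, 0.993, 0.001]
ft_force: [-0.6, -1.7, 7.2]
opening: 0.0293
grip_force: 40.0
```

>>> carry_out:
  increments:
    - [[0, 0, 0.04], 0]
    - [[0, 0, 0.09], 0]
    - [[0.03, -0.03, 0.13], 1]
    - [[0.05, -0.07, 0.17], 2]
    - [[0.087, -0.12, 0.2], 3.3]
    - [[0.087, -0.17, 0.23], 3.3]
    - [[0.087, -0.22, 0.26], 3.3]
    - [[0.087, -0.258, 0.296], 3.3]
    - [[0.087, -0.258, 0.296], 3.3]
    - [[0.087, -0.258, 0.296], 3.3]
    - [[0.087, -0.258, 0.296], 3.3]

```text
time: 11.08
tool_pos: [0.4908, 0.0564, 0.2981]
eef_rot: [-0.002, 0.087, 0.996, 0.0]
ft_force: [0.5, 0.2, -3.2]
opening: 0.0295
grip_force: 40.0
```

```bash
python3 look.py w3
```

```text
{'time': np.float64(11.075), 'joints': array([-1.2660e-01, -4.8500e-02,  1.7295e+00,  3.0000e-04,  1.4636e+00,
       -1.5233e+00]), 'tool_pos': array([0.4908, 0.0564, 0.2981]), 'eef_rot': array([-1.500e-03,  8.700e-02,  9.962e-01,  2.000e-04]), 'ft_force': array([ 0.4639,  0.1653, -3.2203]), 'opening': np.float64(0.0295)}
link 0.73 [323. 252. 109. 253.] [0.474 0.059 0.308] [[0.43, 0.036, 0.306], [0.552, 0.084, 0.309]]
flat_bar 0.81 [555. 104.  55. 107.] [0.475 0.363 0.013] [[0.417, 0.339, 0.002], [0.538, 0.389, 0.016]]
flat_bar 0.58 [196. 285. 201. 200.] [ 0.57  -0.057  0.075] [[0.503, -0.146, 0.013], [0.621, 0.008, 0.243]]
lever pts [[0.627, -0.199, 0.243], [0.627, -0.191, 0.248], [0.626, -0.186, 0.253], [0.626, -0.18, 0.233], [0.618, -0.174, 0.247], [0.625, -0.165, 0.234], [0.629, -0.153, 0.217], [0.629, -0.141, 0.219], [0.63, -0.131, 0.212], [0.635, -0.118, 0.198]]
```

View pics/w3.png

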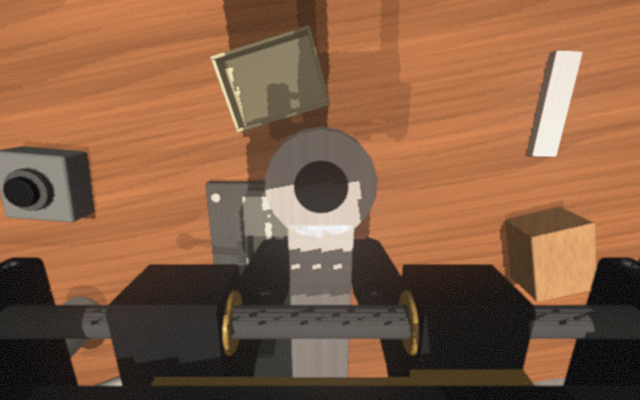

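Run:
```python
from h import *
D=np.load('w3.npz'); C=D['C'];im=D['im']
th=np.radians(-10.1);o=np.array([.652,-.0445]);Rm=np.array([[np.cos(th),np.sin(th)],[-np.sin(th),np.cos(th)]])
M=C.copy(); M[...,:2]=(C[...,:2]-o)@Rm.T   # machine coords with guess
def q(m,n): 
    P=M[m]; print(n,len(P),np.round(np.percentile(P,[1,50,99],axis=0),4).tolist())
reg=(abs(M[...,0])<.25)&(abs(M[...,1])<.2)
pl=reg&(C[...,2]>.008)&(C[...,2]<.025); q(pl,'plate')
bd=reg&(C[...,2]>.04)&(C[...,2]<.049); q(bd,'bed')
rl=reg&(C[...,2]>.0495)&(C[...,2]<.058); q(rl,'rail')
for v in (190,200,210,220,228,236):
    print(v,[(u,*np.round(M[v,u]*1000).astype(int)) for u in range(205,292,5)])
lk=(C[...,2]>.295)&(C[...,2]<.32); lk[250:]=0; lk[:,:250]=0;lk[:,390:]=0
P=C[lk];print('link front x',P[:,0].min(),np.percentile(P[:,1],[.5,99.5]))
L=M[lk]; print('machine: xmin',L[:,0].min(),'y',L[:,1].min(),L[:,1].max(),'z',np.median(L[:,2]))
s=state(); print('tcp mach',Rm@(np.array(s['tool_pos'])[:2]-o))
for x in (-.16,-.155,-.15,-.145): 
    m=(abs(M[...,0]-x)<.003)&(C[...,2]>.295)&(C[...,2]<.32)&(abs(M[...,1]-.075)<.03); print(x,m.sum(),M[m][:,1].min() if m.any() else 0,M[m][:,1].max() if m.any() else 0, M[m][:,2].mean() if m.any() else 0)
b=(C[...,0]>.4)&(C[...,0]<.54)&(C[...,1]>-.39)&(C[...,1]<-.24)&(C[...,2]>.060)&(C[...,2]<.075)
P=C[b];print('button',len(P),P.mean(0),P.min(0),P.max(0))
```

```text
plate 3268 [[-0.2397, -0.0869, 0.0108], [-0.0898, -0.0589, 0.0154], [-0.0119, -0.0065, 0.0218]]
bed 1830 [[-0.2447, -0.0375, 0.0401], [-0.1002, -0.0084, 0.0453], [-0.0529, 0.0739, 0.0474]]
rail 143 [[-0.0756, -0.0266, 0.0499], [-0.0625, -0.0227, 0.0533], [-0.0405, 0.0278, 0.0548]]
190 [(205, np.int64(-126), np.int64(-93), np.int64(1)), (210, np.int64(-130), np.int64(-81), np.int64(15)), (215, np.int64(-130), np.int64(-74), np.int64(16)), (220, np.int64(-130), np.int64(-67), np.int64(16)), (225, np.int64(-130), np.int64(-61), np.int64(15)), (230, np.int64(-130), np.int64(-54), np.int64(16)), (235, np.int64(-130), np.int64(-47), np.int64(16)), (240, np.int64(-130), np.int64(-39), np.int64(17)), (245, np.int64(-130), np.int64(-33), np.int64(16)), (250, np.int64(-130), np.int64(-26), np.int64(17)), (255, np.int64(-131), np.int64(-19), np.int64(18)), (260, np.int64(-131), np.int64(-12), np.int64(17)), (265, np.int64(-130), np.int64(-5), np.int64(16)), (270, np.int64(-214), np.int64(48), np.int64(307)), (275, np.int64(-214), np.int64(50), np.int64(307)), (280, np.int64(-214), np.int64(53),
[... 4534 characters left out ...]
int64(45)), (275, np.int64(-188), np.int64(48), np.int64(299)), (280, np.int64(-75), np.int64(17), np.int64(46)), (285, np.int64(-75), np.int64(24), np.int64(48)), (290, np.int64(-192), np.int64(56), np.int64(308))]
link front x 0.4273620346134494 [0.03242876 0.08632761]
machine: xmin -0.24061506409946493 y 0.041916184930272646 0.09912181215311759 z 0.30803328632384763
tcp mach [-0.17574316  0.07080293]
-0.16 637 0.05543130197638293 0.08514195975609394 0.3073239307045502
-0.155 320 0.05543130197638293 0.08530696126066484 0.30716775393781737
-0.15 0 0 0 0
-0.145 0 0 0 0
button 831 [ 0.46026501 -0.30884303  0.0663834 ] [ 0.44204139 -0.33030343  0.06005036] [ 0.47972203 -0.29245009  0.06919376]
```

Run:
```python
from h import *
D=np.load('w3.npz'); C=D['C'];im=D['im']
th=np.radians(-10.1);o=np.array([.652,-.0445]);Rm=np.array([[np.cos(th),np.sin(th)],[-np.sin(th),np.cos(th)]])
M=C.copy(); M[...,:2]=(C[...,:2]-o)@Rm.T
z=M[...,2]
for v in range(196,246,8):
    e=[u for u in range(235,285) if .04<z[v,u]<.058]; p=[u for u in range(200,240) if .011<z[v,u]<.02]
    print(v,'bed edge y',np.round((M[v,e[0]]+0)*1000,1),'plate edge',np.round(M[v,p[0]]*1000,1), 'front?')
for u in (220,230): 
    c=[v for v in range(170,200) if .011<z[v,u]<.02]; print(u,'plate front x',np.round(M[c[0],u]*1000,1))
for u in (250,258,265):
    c=[v for v in range(180,215) if .04<z[v,u]<.05]; print(u,'bed front x',np.round(M[c[0],u]*1000,1))
r=(z>.0505)&(z<.058)&(abs(M[...,1])<.04)&(M[...,0]>-.1)&(M[...,0]<0)
vv,uu=np.nonzero(r)
for v in sorted(set(vv)): k=uu[vv==v]; print(v,[(int(a),int(M[v,a,0]*1000),round(M[v,a,1]*1000,1)) for a in k][:14])
```

```text
196 bed edge y [-130.5  -28.9   45.5] plate edge [-121.5  -86.    16.3] front?
204 bed edge y [-120.   -29.4   46.6] plate edge [-109.   -86.7   13.8] front?
212 bed edge y [-109.1  -28.8   46.8] plate edge [-96.8 -88.1  13.1] front?
220 bed edge y [-97.6 -29.7  46.1] plate edge [-85.  -87.6  13.9] front?
228 bed edge y [-85.5 -29.6  44.5] plate edge [-73.4 -86.8  15.5] front?
236 bed edge y [-74.  -30.3  44.5] plate edge [-61.1 -86.5  15.8] front?
244 bed edge y [-62.4 -29.6  45.1] plate edge [-48.2 -86.4  15.4] front?
220 plate front x [-141.   -66.8   14.2]
230 plate front x [-140.8  -53.3   13.5]
250 bed front x [-130.6  -20.7   41.4]
258 bed front x [-130.2  -10.6   40.1]
265 bed front x [-130.3   -1.4   40.4]
237 [(247, -75, np.float64(-26.0)), (248, -75, np.float64(-24.7)), (249, -75, np.float64(-23.6)), (252, -75, np.float64(-19.6)), (285, -75, np.float64(24.1)), (286, -75, np.float64(25.4)), (288, -75, np.float64(28.1))]
238 [(247, -75, np.float64(-25.6)), (248, -74, np.float64(-24.4)), (249, -74, np.float64(-23.3)), (250, -74, np.float64(-21.9)), (251, -74, np.float64(-20.7
[... 3262 characters left out ...]
oat64(-23.0)), (251, -50, np.float64(-21.7)), (252, -50, np.float64(-20.4))]
256 [(248, -48, np.float64(-26.3)), (249, -48, np.float64(-24.8)), (250, -49, np.float64(-23.2)), (251, -48, np.float64(-21.9)), (252, -48, np.float64(-20.9))]
257 [(248, -47, np.float64(-26.0)), (249, -48, np.float64(-24.5)), (250, -47, np.float64(-23.4)), (251, -47, np.float64(-21.9))]
258 [(248, -46, np.float64(-26.1)), (249, -46, np.float64(-24.6)), (250, -45, np.float64(-23.5))]
259 [(248, -44, np.float64(-26.3)), (249, -44, np.float64(-25.1)), (250, -44, np.float64(-23.5))]
260 [(248, -42, np.float64(-26.5)), (249, -42, np.float64(-25.4))]
261 [(248, -41, np.float64(-26.4))]
262 [(248, -39, np.float64(-26.6))]
```

>>> carry_out:
  increments:
    - [[-0.052, -0.06, -0.03], -0.3]
    - [[-0.052, -0.06, -0.08], -0.3]
    - [[-0.052, -0.06, -0.13], -0.3]
    - [[-0.052, -0.06, -0.18], -0.3]
    - [[-0.052, -0.06, -0.215], -0.3]
    - [[-0.052, -0.06, -0.233], -0.3]
    - [[-0.052, -0.06, -0.233], -0.3]
    - [[-0.052, -0.06, -0.233], -0.3]
    - [[-0.052, -0.06, -0.233], -0.3]

```text
time: 12.4
tool_pos: [0.4407, -0.0049, 0.0678]
eef_rot: [0.001, 0.09, 0.996, -0.0]
ft_force: [0.2, -0.5, -3.0]
opening: 0.0294
grip_force: 40.0
```

Run:
```python
from h import *
s=state(); print(s['time'],s['tool_pos'],s['eef_rot'],s['ft_force'])
im,d=capture('side'); C=cloud('side',d); np.savez('sd4.npz',im=im,C=C,d=d)
cv2.imwrite('pics/sd4.png',cv2.resize(im[170:290,290:450,::-1],(800,600),interpolation=cv2.INTER_CUBIC))
```

```text
12.4 [ 0.44074633 -0.00494396  0.06783336] [ 1.11768416e-03  9.01590995e-02  9.95926723e-01 -2.24186869e-04] [ 0.22984056 -0.48148751 -2.96336699]
```

View pics/sd4.png

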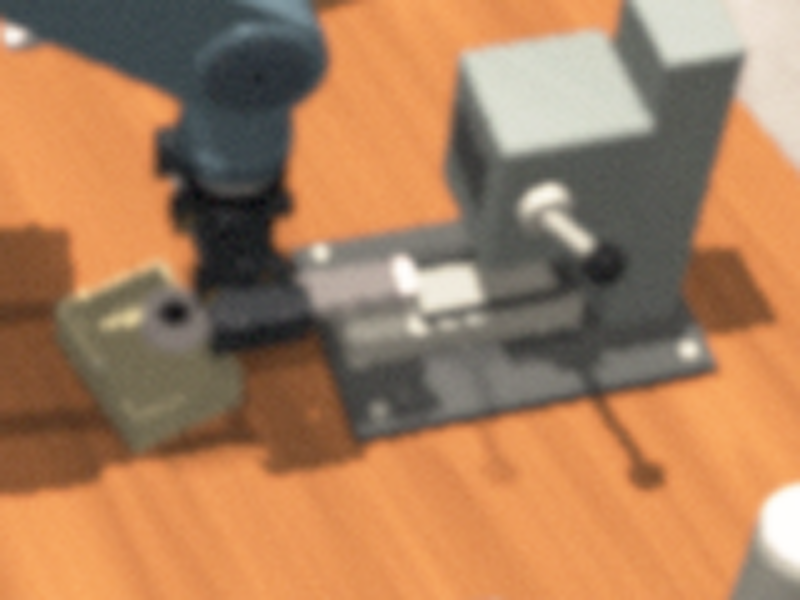

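The side view shows the link end at about (405,275) in line with the bed, and the lever up with its knob at (603,262). Sliding it in.

>>> carry_out:
  increments:
    - [[0.02, -0.0036, 0], 0]
    - [[0.045, -0.008, 0], 0]
    - [[0.07, -0.0125, 0], 0]
    - [[0.09, -0.016, 0], 0]
    - [[0.1077, -0.0192, 0], 0]
    - [[0.1077, -0.0192, 0], 0]
    - [[0.1077, -0.0192, 0], 0]
    - [[0.1077, -0.0192, 0], 0]

```text
time: 13.45
tool_pos: [0.5467, -0.0237, 0.0667]
eef_rot: [-0.0, 0.09, 0.996, 0.0]
ft_force: [0.1, 0.3, -1.8]
opening: 0.0293
grip_force: 40.0
```

Run:
```python
from h import *
s=state(); print(s['time'],s['tool_pos'],s['eef_rot'],s['ft_force'])
im,d=capture('side'); C=cloud('side',d); np.savez('sd5.npz',im=im,C=C,d=d)
cv2.imwrite('pics/sd5.png',cv2.resize(im[170:290,290:450,::-1],(800,600),interpolation=cv2.INTER_CUBIC))
```

```text
13.45 [ 0.54669835 -0.02373578  0.06671235] [-2.72445251e-04  9.02256942e-02  9.95921307e-01  3.30013535e-05] [ 0.12317498  0.27322959 -1.77497613]
```

View pics/sd5.png

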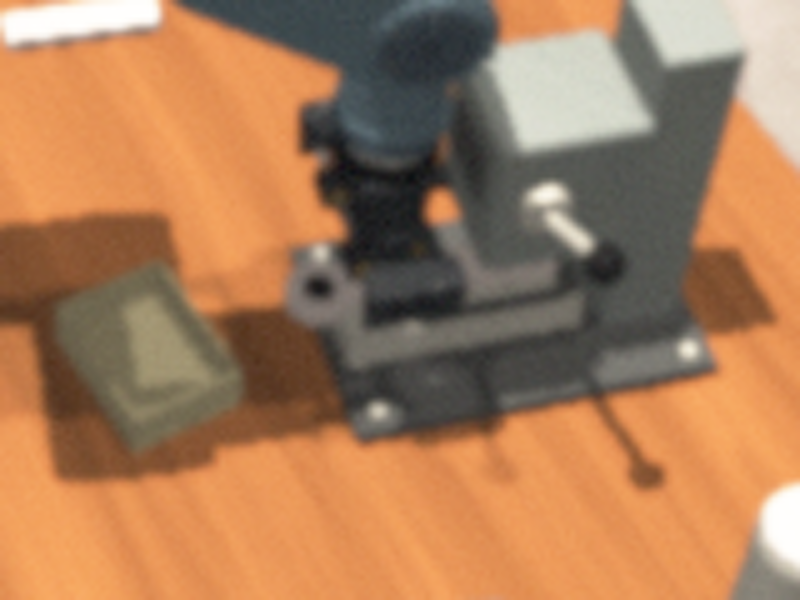

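The link is over the bed with its eye out to the front, seen at (315,287). Lowering it gently.

>>> carry_out:
  increments:
    - [[0, 0, -0.004], 0]
    - [[0, 0, -0.008], 0]
    - [[0, 0, -0.011], 0]
    - [[0, 0, -0.0135], 0]
    - [[0, 0, -0.015], 0]
    - [[0, 0, -0.015], 0]
    - [[0, 0, -0.015], 0]

```text
time: 14.38
tool_pos: [0.5476, -0.024, 0.0518]
eef_rot: [0.0, 0.09, 0.996, -0.0]
ft_force: [1.0, 0.2, -1.1]
opening: 0.0293
grip_force: 40.0
```

>>> carry_out:
  increments:
    - [[0, 0, -0.001], 0]
    - [[0, 0, -0.002], 0]
    - [[0, 0, -0.002], 0]
    - [[0, 0, -0.002], 0]

```text
time: 14.88
tool_pos: [0.5476, -0.024, 0.0501]
eef_rot: [0.0, 0.09, 0.996, -0.0]
ft_force: [-2.7, -0.3, 2.4]
opening: 0.0292
grip_force: 40.0
```

```bash
cat > chk.py <<'E'
from h import *
s=state(); print(s['time'],s['tool_pos'],s['ft_force'],s['ft_torque'])
im,d=capture('wrist'); C=cloud('wrist',d,s); np.savez('w6.npz',im=im,C=C,d=d)
th=np.radians(-10.3);o=np.array([.652,-.0445]);Rm=np.array([[np.cos(th),np.sin(th)],[-np.sin(th),np.cos(th)]])
M=C.copy(); M[...,:2]=(C[...,:2]-o)@Rm.T
m=(M[...,2]>.052)&(M[...,2]<.066)&(M[...,0]<-.12)&(M[...,0]>-.2)&(abs(M[...,1])<.04)
P=M[m]; print(len(P),'eye front',np.percentile(P[:,0],.3),'y',np.percentile(P[:,1],[.3,99.7]),'top z',np.median(P[:,2]))
print('end x mach est',np.percentile(P[:,0],.3)+.203)
A=np.c_[P[:,0]+.14,P[:,1],np.ones(len(P))]; print('plane',np.linalg.lstsq(A,P[:,2],rcond=None)[0])
E
python3 chk.py
```

```text
14.875 [ 0.54764234 -0.02401465  0.05011046] [-2.71891728 -0.34230804  2.44250768] [ 0.09488913  0.19804714 -0.01825291]
9961 eye front -0.17007969479967258 y [-0.02262539  0.02504346] top z 0.059676831951944065
end x mach est 0.03292030520032743
plane [0.00566434 0.00091626 0.05967427]
```

>>> carry_out:
  increments:
    - [[0, 0, 0], 0]
    - [[0, 0, 0], 0]
    - [[0, 0, 0], 0]
    - [[0, 0, 0], 0]
    - [[-0.002, 0, 0.03], 0]
    - [[-0.01, 0, 0.07], 0]
    - [[-0.02, 0, 0.12], 0]
    - [[-0.02, 0, 0.17], 0]
    - [[-0.02, 0, 0.2], 0]
    - [[-0.02, 0, 0.2], 0]
    - [[-0.02, 0, 0.2], 0]
  hand: 0.1

```text
time: 16.3
tool_pos: [0.5268, -0.0238, 0.2483]
eef_rot: [-0.001, 0.09, 0.996, 0.0]
ft_force: [-0.8, 0.2, -0.7]
opening: 0.0484
grip_force: 0.0
```

```bash
python3 chk.py
python3 - <<'E'
from h import *
D=np.load('w6.npz'); cv2.imwrite('pics/w6.png',D['im'][:,:,::-1])
im,d=capture('scene'); C=cloud('scene',d)
m=(C[...,1]<-.11)&(C[...,1]>-.25)&(C[...,0]>.58)&(C[...,0]<.65)&(C[...,2]>.1)
print('lever pts',np.round(C[m][np.argsort(C[m][:,1])][::40],3).tolist())
E
```

```text
16.3 [ 0.5267906  -0.02381553  0.24834347] [-0.78255524  0.24283004 -0.74778121] [ 0.07211559 -0.15459157  0.02757991]
1840 eye front -0.1701450783982073 y [-0.02247275  0.02539835] top z 0.059614852545813196
end x mach est 0.03285492160179271
plane [ 7.15583377e-03 -6.95746033e-05  5.95996686e-02]
lever pts [[0.626, -0.199, 0.241], [0.612, -0.189, 0.252], [0.628, -0.182, 0.248], [0.623, -0.175, 0.243], [0.63, -0.159, 0.222], [0.629, -0.144, 0.213], [0.633, -0.13, 0.201], [0.634, -0.114, 0.194]]
```

View pics/w6.png

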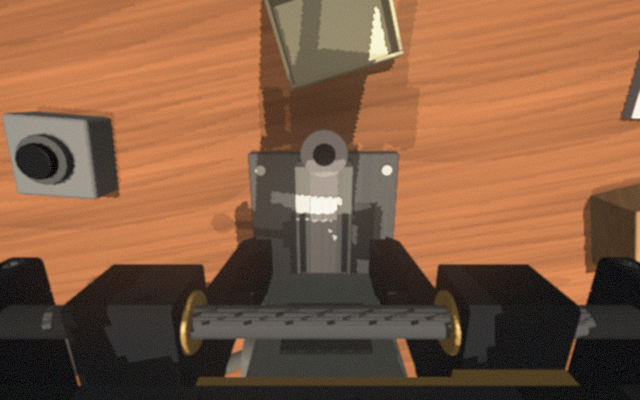

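>>> carry_out:
  increments:
    - [[0, 0, 0.06], -10]
    - [[0, 0, 0.112], -20]
    - [[0, -0.04, 0.112], -30]
    - [[0.03, -0.09, 0.112], -40]
    - [[0.06, -0.13, 0.112], -50]
    - [[0.09, -0.162, 0.112], -60]
    - [[0.09, -0.162, 0.112], -70]
    - [[0.09, -0.162, 0.112], -80]
    - [[0.09, -0.162, 0.112], -89.75]
    - [[0.09, -0.162, 0.112], -89.75]
    - [[0.09, -0.162, 0.112], -89.75]
    - [[0.09, -0.162, 0.112], -89.75]
  hand: 0.3

```text
time: 17.9
tool_pos: [0.6174, -0.1859, 0.3613]
eef_rot: [-0.0, 0.766, 0.643, -0.0]
ft_force: [0.4, 0.1, -0.2]
opening: 0.0575
grip_force: 0.0
```

Run:
```python
from h import *
from scipy.optimize import least_squares
s=state(); print(s['time'],s['tool_pos'],s['eef_rot'],s['opening'])
im,d=capture('wrist'); C=cloud('wrist',d,s); np.savez('w7.npz',im=im,C=C,d=d)
m=(im.max(2)<70)&(C[...,2]>.22)&(C[...,2]<.27)&(np.linalg.norm(C[...,:2]-[.617,-.187],axis=-1)<.03)
P=C[m]; print(len(P),P.mean(0))
f=least_squares(lambda c:np.linalg.norm(P-c,axis=1)-.014,P.mean(0)-[0,0,.01],loss='soft_l1',f_scale=.001); print(f.x,f.cost)
```

```text
17.9 [ 0.61741881 -0.18594937  0.36134907] [-2.43685997e-04  7.66082092e-01  6.42742684e-01 -1.06456463e-04] 0.0574633682480435
516 [ 0.6169053  -0.182778    0.25228191]
[ 0.61628491 -0.18671186  0.24234859] 6.111093507821942e-05
```

>>> carry_out:
  increments:
    - [[-0.001, -0.0005, -0.05], 0]
    - [[-0.001, -0.0005, -0.1], 0]
    - [[-0.001, -0.0005, -0.138], 0]
    - [[-0.001, -0.0005, -0.138], 0]
    - [[-0.001, -0.0005, -0.138], 0]

```text
time: 18.58
tool_pos: [0.6174, -0.1869, 0.2257]
eef_rot: [0.001, 0.767, 0.642, 0.0]
ft_force: [0.1, 0.4, -1.0]
opening: 0.0571
grip_force: 0.0
```

>>> carry_out:
  increments:
    - [[0, 0, 0], 0]
    - [[0, 0, 0], 0]
    - [[0, 0, 0], 0]
    - [[0, 0, 0], 0]
    - [[0, 0, 0], 0]
    - [[0, 0, 0], 0]
  hand: -1
  grip_force: 12

```text
time: 19.32
tool_pos: [0.617, -0.1868, 0.2242]
eef_rot: [0.001, 0.767, 0.642, 0.0]
ft_force: [3.0, -1.1, 1.6]
opening: 0.0266
grip_force: 12.0
```

>>> carry_out:
  increments:
    - [[-0.0012, -0.0069, -0.0136], 0]
    - [[-0.0018, -0.01, -0.023], 0]
    - [[-0.0023, -0.0127, -0.0326], 0]
    - [[-0.0025, -0.014, -0.042], 0]
    - [[-0.0026, -0.0147, -0.0525], 0]
    - [[-0.0025, -0.014, -0.0625], 0]
    - [[-0.0023, -0.0127, -0.0724], 0]
    - [[-0.0018, -0.01, -0.082], 0]
    - [[-0.0012, -0.0069, -0.0914], 0]
    - [[-0.0005, -0.0027, -0.1004], 0]
    - [[0.0004, 0.002, -0.108], 0]
    - [[0.0004, 0.002, -0.109], 0]

```text
time: 20.82
tool_pos: [0.6174, -0.1839, 0.1139]
eef_rot: [0.0, 0.767, 0.642, 0.001]
ft_force: [5.2, 1.9, 3.7]
opening: 0.0264
grip_force: 11.5
```

>>> carry_out:
  increments:
    - [[0, 0, 0], 0]
    - [[0, 0, 0], 0]

```text
time: 21.08
tool_pos: [0.6174, -0.1839, 0.1139]
eef_rot: [-0.0, 0.767, 0.642, 0.001]
ft_force: [7.1, 2.7, 0.4]
opening: 0.0261
grip_force: 11.8
```

>>> carry_out:
  increments:
    - [[0, 0, 0], 0]
    - [[0, 0, 0], 0]
    - [[0, 0, 0], 0]
    - [[0, 0, 0], 0]
    - [[0, 0, 0.05], 0]
    - [[0, 0, 0.11], 0]
    - [[0, 0, 0.17], 0]
    - [[0, 0, 0.19], 0]
    - [[0, 0, 0.19], 0]
    - [[0, 0, 0.19], 0]
  hand: 0.3

```text
time: 22.32
tool_pos: [0.6158, -0.184, 0.3018]
eef_rot: [-0.002, 0.767, 0.642, -0.001]
ft_force: [0.3, 0.0, -0.5]
opening: 0.057
grip_force: 0.0
```

Run:
```python
from h import *
from scipy.optimize import least_squares
s=state(); print(s['time'],s['tool_pos'],s['opening'],s['ft_force'])
im,d=capture('wrist'); C=cloud('wrist',d,s)
m=(im.max(2)<70)&(C[...,2]>.12)&(C[...,2]<.17)&(np.linalg.norm(C[...,:2]-[.617,-.187],axis=-1)<.03)
P=C[m]; print(len(P),P.mean(0))
f=least_squares(lambda c:np.linalg.norm(P-c,axis=1)-.014,P.mean(0)-[0,0,.01],loss='soft_l1',f_scale=.001); print(f.x,f.cost,'lever',.6+np.arcsin((f.x[2]-.19)/.1))
b=(C[...,0]>.4)&(C[...,0]<.54)&(C[...,1]>-.39)&(C[...,1]<-.24)&(C[...,2]>.062)&(C[...,2]<.075); P=C[b]
print('button',len(P),P.mean(0) if len(P) else '',np.percentile(P,[1,99],axis=0) if len(P) else '')
```

```text
22.325 [ 0.61584482 -0.18403832  0.30177594] 0.05701944745670565 [ 0.30292434  0.03861815 -0.52171371]
391 [ 0.6167173  -0.18359873  0.14555332]
[ 0.61673427 -0.18423644  0.1346203 ] 4.880690292110833e-05 lever 0.013082491247603745
button 0
```

>>> carry_out:
  increments:
    - [[-0.05, -0.05, 0], 0]
    - [[-0.1, -0.09, 0], 0]
    - [[-0.157, -0.127, -0.03], 0]
    - [[-0.157, -0.127, -0.09], 0]
    - [[-0.157, -0.127, -0.1], 0]
    - [[-0.157, -0.127, -0.1], 0]
    - [[-0.157, -0.127, -0.1], 0]
  hand: -1

```text
time: 23.25
tool_pos: [0.4615, -0.3117, 0.2064]
eef_rot: [0.001, 0.766, 0.643, 0.0]
ft_force: [-0.4, 0.2, 0.6]
opening: 0.0004
grip_force: 0.0
```

Run:
```python
from h import *
s=state(); print(s['time'],s['tool_pos'],s['opening'],s['ft_force'])
im,d=capture('wrist'); C=cloud('wrist',d,s)
b=(C[...,0]>.4)&(C[...,0]<.54)&(C[...,1]>-.39)&(C[...,1]<-.24)&(C[...,2]>.063)&(C[...,2]<.072); P=C[b]
print('button',len(P),P.mean(0),np.percentile(P,[1,99],axis=0),cv2.minEnclosingCircle((P[:,:2]*1000).astype(np.float32)))
```

```text
23.25 [ 0.46152244 -0.31165817  0.20642793] 0.00035482560247001476 [-0.42664012  0.1919166   0.61023416]
button 1263 [ 0.46182308 -0.31155205  0.06726715] [[ 0.4445393  -0.32919269  0.06425078]
 [ 0.47911924 -0.29473887  0.06898458]] ((461.5180358886719, -312.4674377441406), 18.93260955810547)
```

>>> carry_out:
  increments:
    - [[0.0015, -0.001, -0.05], 0]
    - [[0.0015, -0.001, -0.1], 0]
    - [[0.0015, -0.001, -0.13], 0]
    - [[0.0015, -0.001, -0.137], 0]
    - [[0.0015, -0.001, -0.14], 0]
    - [[0.0015, -0.001, -0.1415], 0]
    - [[0.0015, -0.001, -0.1415], 0]
    - [[0.0015, -0.001, -0.1415], 0]

```text
time: 24.3
tool_pos: [0.4624, -0.3133, 0.0645]
eef_rot: [0.002, 0.767, 0.642, 0.0]
ft_force: [2.1, -0.1, 3.3]
opening: 0.0003
grip_force: 1.5
```

>>> carry_out:
  increments:
    - [[0, 0, -0.001], 0]
    - [[0, 0, -0.002], 0]
    - [[0, 0, -0.003], 0]
    - [[0, 0, -0.003], 0]
    - [[0, 0, -0.003], 0]

```text
time: 24.92
tool_pos: [0.4621, -0.3133, 0.0613]
eef_rot: [0.001, 0.767, 0.642, 0.0]
ft_force: [1.5, 0.9, 9.6]
opening: 0.0005
grip_force: 5.0
```

>>> carry_out:
  increments:
    - [[0, 0, -0.001], 0]
    - [[0, 0, -0.002], 0]
    - [[0, 0, -0.002], 0]
    - [[0, 0, -0.002], 0]

```text
time: 25.42
tool_pos: [0.4622, -0.3134, 0.0611]
eef_rot: [0.001, 0.767, 0.642, -0.0]
ft_force: [-4.2, 5.3, 25.8]
opening: 0.0004
grip_force: 12.5
```

Bottomed: the tool did not go lower and the force jumped to 25.8 N. Releasing, then a final check.

>>> carry_out:
  increments:
    - [[0, 0, 0.01], 0]
    - [[0, 0, 0.05], 0]
    - [[0, 0, 0.1], 0]
    - [[0, 0, 0.15], 0]
    - [[-0.03, 0, 0.2], 0]
    - [[-0.03, 0, 0.2], 0]
    - [[-0.03, 0, 0.2], 0]
    - [[-0.03, 0, 0.2], 0]

```text
time: 26.42
tool_pos: [0.4307, -0.3117, 0.256]
eef_rot: [-0.002, 0.767, 0.642, -0.0]
ft_force: [-1.3, -0.7, 0.5]
opening: 0.0007
grip_force: 0.0
```

Run:
```python
from h import *
s=state(); print(s['time'],s['tool_pos'],s['ft_force'],s['opening'])
A=np.load('w3s.npz')
for n in('scene','side'):
    im,d=capture(n); C=cloud(n,d)
    if n=='side': cv2.imwrite('pics/end.png',cv2.resize(im[140:340,290:490,::-1],(600,600),interpolation=cv2.INTER_CUBIC))
    for t in('flat_bar','can','carton','bin','link'):
        r=regions_of(n,t)
        if r: m=r[0]['mask']&(d>0); print(n,t,round(r[0]['confidence'],2),np.round(r[0]['box']),np.round(np.median(C[m],0),3))
    m=(C[...,1]<-.11)&(C[...,1]>-.25)&(C[...,0]>.58)&(C[...,0]<.65)&(C[...,2]>.1); print('lever z',np.round(C[m][np.argsort(C[m][:,1])][::60],3).tolist())
    b=(np.hypot(C[...,0]-.4618,C[...,1]+.312)<.014)&(C[...,2]>.05)&(C[...,2]<.08); print('btn z',np.median(C[b][:,2]) if b.any() else None)
```

```text
26.425 [ 0.43072293 -0.31165322  0.25596379] [-1.29564006 -0.73235713  0.4733046 ] 0.0006660120681352807
scene flat_bar 0.55 [414. 244.  17.  30.] [0.491 0.361 0.013]
scene can 0.37 [178. 246.  13.  10.] [ 0.47  -0.312  0.066]
scene carton 0.78 [431. 291.  48.  48.] [0.699 0.339 0.063]
scene bin 0.89 [295. 226.  46.  26.] [0.357 0.038 0.018]
scene link 0.96 [394. 186.  49.  24.] [0.203 0.371 0.013]
lever z [[0.623, -0.198, 0.137], [0.617, -0.182, 0.146], [0.626, -0.164, 0.154], [0.631, -0.135, 0.173]]
btn z 0.06665194919919315
side flat_bar 0.58 [300. 173.  15.   8.] [0.435 0.364 0.011]
side can 0.94 [449. 288.  29.  45.] [ 0.659 -0.377  0.114]
side bin 0.61 [318. 240.  34.  38.] [0.388 0.021 0.01 ]
side link 0.58 [359. 232.  24.  16.] [ 0.519 -0.024  0.058]
lever z [[0.604, -0.19, 0.133]]
btn z 0.06709299022173898
```

View pics/end.png

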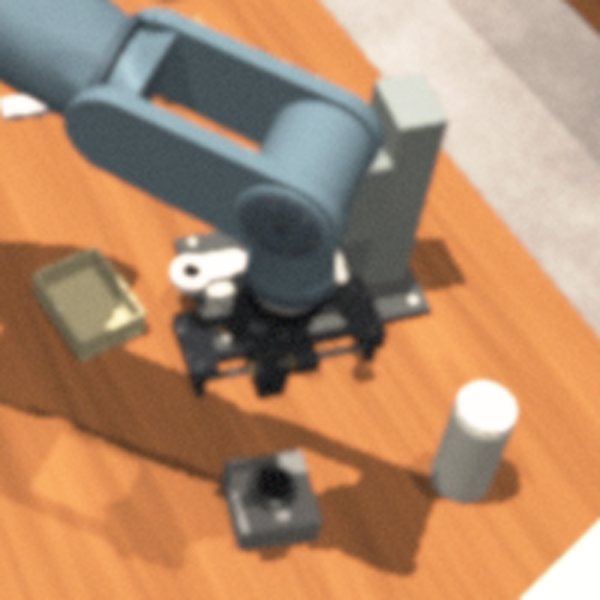

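The link is in place (eye at (190,270)), the lever is down, the button is out again, the bystanders haven't moved and the arm is clear.

```bash
python3 -c "
from station import *
print(job_done())"
```

```text
the job is handed in; nothing more can be done
None
```

I handed the job in at about 26 s: the link lies home on the bed (plain end about 2 mm from the back stop), the lever is fully down, the button was pressed fully and has sprung back, and the bystanders measured unmoved; no verdict came back.

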